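Arm the guarded switch and index the feeder to the white block

TASK

Arm the feeder first: lift the red safety cover, flip the toggle beneath it over to the green dot, and shut the cover again. Then press the orange feed lever, letting it come right back up after each full stroke, one stroke per pocket, until the white block stands between the red pointers under the inspection head and not a pocket further. Move the tray only with the lever, never touching the tray or its blocks, and leave the other things lying about where they are.

Things in the scene. Friction and masses are not known exactly. Their poses are not given: they have to be found in the camera images.
- feeder: the indexing feeder, fixed: aluminium base 100 (x) x 364 (y) mm with two dark rails. Origin on the table in line with the station; its x axis points away from the lever towards the inspection head, y along the tray. The lever housing (60 mm wide in y, 85 mm high) stands on the -x side from x = -46 to -86 mm; the inspection head on a post stands on the +x side, up to 153 mm high, its overhanging box and lens (lens foot 107 mm high) covering x = 1 to 75 mm, y = +-17 mm
- station (a point): the station: point on the pocket floor (40 mm above the table) between the two red pointers, beneath the inspection head; the white block's origin must come here
- tray: blue tray with five pockets in a row along the feeder's y axis, pitch 34 mm, dividers 4 mm, walls up to 53 mm high (blocks up to 76 mm). At the start pocket 0 is at the station and pockets 1 to 4 wait on the +y side. It slides towards -y only: every full lever stroke moves it 34 mm, it stays where it is left and the lever cannot bring it back; it can run five strokes. Origin as the feeder's at the start, moving with the tray
- white_block: the white printed block, 36 (feeder x) x 27 (feeder y) x 35 mm, loose in pocket 2, 3 or 4 at the start; origin at the centre of its underside
- black_0: a black printed block 36x27x35 mm, loose in a pocket of the tray; origin at the centre of its underside
- black_1: a black printed block 36x27x35 mm, loose in a pocket of the tray; origin at the centre of its underside
- black_2: a black printed block 36x27x35 mm, loose in a pocket of the tray; origin at the centre of its underside
- black_3: a black printed block 36x27x35 mm, loose in a pocket of the tray; origin at the centre of its underside
- feed_lever (a joint): feed lever: 0 at rest (up), 0.6 rad pressed down to its stop; a spring brings it back up. The ratchet takes the next tooth only after the lever has come back below 0.04 rad, and a stroke is complete only at the stop (above 0.57 rad). Needs about 9 N at the bar at the end of the stroke
- lever_bar (a point): centre of the orange bar at the end of the feed lever: 18 mm thick, 52 mm long along the feeder's y axis. At rest 92 mm above the table; at the stop 38 mm lower and 2 mm further from the feeder. The lever turns about an axis along feeder y, 61 mm towards +x of the bar and 70 mm above the table
- switch_box: grey switch box, fixed, 110 (x) x 80 (y) x 45 mm; origin on the table under its centre. x points towards the cover's hinge, y towards the side on which the cover's lift bar sticks out and where the green dot (ON) lies; the red dot is on the -y side
- cover (a joint): red safety cover over the toggle: 0 shut, 1.75 rad fully open, about 1.05 rad its balance point: beyond it falls open and stays open, before it falls shut. The cover is a shell 75 (x) x 56 (y) x 43 mm, shut over box x = -36 to 36 mm; it turns about the y axis through point cover_hinge, its front (-x) edge going up
- cover_bar (a point): middle of the free length of the steel lift bar on the cover: a round bar 12 mm thick, parallel to the hinge, sticking out 46 mm from the +y side of the cover (this point is 26 mm out); shut it is 66 mm to the -x side of the hinge and 26 mm above it, 73.5 mm above the table
- cover_hinge (a point): point on the cover's hinge axis in line with point cover_bar, 47.5 mm above the table, fixed to the switch box
- toggle (a joint): toggle: 0 leans towards the red dot (-y of the box, off), 0.8 rad leans towards the green dot (+y, ON); above 0.6 counts as flipped. It stays where it is left; about 1.5 N at its tip moves it
- toggle_tip (a point): centre of the 10 mm ball at the end of the steel toggle, 73 mm above the table; the toggle pivots at the box's centre, 49 mm above the table, and its tip swings 20 mm from -10 to +10 mm in the box's y
- print_heap: bystander: white heap of a failed print, 64x94x48 mm; origin under its centre
- cutter: bystander: red-handled flush cutter lying flat, 45x140x13 mm; origin under its centre
- misprint_cup: bystander: white misprinted cup, 98x102x60 mm; origin under its centre
- bottle: bystander: white wash bottle with red cap and spout, 65x95x181 mm, origin under it
- pen: bystander: white and blue marker pen lying flat, 17x135x16 mm; origin under its centre
- tweezers: bystander: fine tweezers lying flat, 14x121x9 mm; origin under their centre
- hex_key: bystander: black L hex key lying flat, 35x125x8 mm; origin under its centre
There are look-alikes about, which are no part of the job. Of the things that look like the white_block, the smallest one is meant.

How it is judged:
By the outcome, as a careful person would: the job done as asked, in the order asked, and still so for the second after the job is handed in, with the robot touching nothing.
It also fails if it takes over 54 s, if anything falls off the work surface, if the arm or the gripper's body presses on something with over 40 N, if the wrist force passes 120 N, or if a joint passes its speed limit or range.

ROBOT

A 6-joint arm with a two-finger parallel gripper is mounted at the origin on a cart in front of the work surface, level with it; the furniture and walls round the work are solid. World frame = base frame: x ahead of the robot, y to its left, z up, the work surface at z = 0. Lengths are in m, angles in rad, forces in N, time in s.
With the tool pointing down it reaches from about 0.375 to 0.975 m from the base axis. Payload 3.8 kg.
Tool frame: the origin (TCP) lies midway between the tips of the shut fingers; the grasp point (between the pads) lies 19 mm behind it; z points along the fingers, y is the direction in which the jaws open and shut (so a half turn about z gives the same grasp; the last joint's range is limited). The gripper opens to 85 mm and grips with 20 to 120 N. Pads are 22 mm wide; open, the fingers measure 114 mm over their backs; the gripper's body (76 mm by 85 mm) begins 54 mm behind the grasp point. The pads swing forward as they close: fully open they stand 13 mm farther back than shut.
Start: joints at [1.313, 0.264, 1.604, -0, 1.274, -0.037], TCP at [0.148, 0.659, 0.231] pointing down, gripper open.
Joint ranges: [-2.63, 2.63], [-0.94, 2.18], [0.31, 2.57], [-1.31, 4.45], [0, 2.66], [-2.55, 2.55]. Speed limits (rad/s): [2.57, 2.57, 3.14, 3.14, 3.14, 3.14].

INTERFACE

Orientations are given as a rotation vector (axis times angle).
In Python, from workcell import bot gives the robot as it stands. The module is installed in compiled form; this text tells all that it offers.
- The arm moves only by the tool move_arm, never from a script. Its argument "steps" is a list of rows, each a list of 5 numbers: the shift along the tool's x, y, z in mm, then the turn about the tool's z in degrees, then the opening in per cent of the stroke, from 0 (shut) to 100 (fully open). In form: [[tx, ty, tz, turn, claw], ...]. A call has 1 to 20 rows; each row is the pose to reach, as a shift and turn from the pose commanded when the call began, along the tool's axes at that moment; what a row does not reach only later rows make up. A row lasts 1/10 s, in which the tool goes at most 50 mm and 8.59 degrees, less where a joint would pass 70% of its speed; a pose out of reach is approached as far as the arm can. A call with a gripper value outside its range is refused whole. The fingers move at their own pace and stop on an object; "newtons" is the grip in N (left out, the last holds). Time passes only in rows, so rows that repeat a pose let the fingers close. It gives the time, the measured TCP pose, the force and the opening at its end, in the units of the state.
- bot.read_state(): the state, without advancing time (a new reading comes with each control period).
- bot.read_camera(name): name is "scene" or "top" or "wrist"; returns a dict with "pixels" (400x640x3 uint8, red, green, blue), "depth" (400x640 float32, m along the optical axis (not along the pixel's ray), 0 where there is no reading), "fovy" (degrees; the focal length in pixels is half the picture's height over the tangent of half this angle, whatever the lens; pixels are square), "cx", "cy" (the principal point, pixels), "xyz" and "attitude" of the camera in the world. Camera axes: x right, y up, looking along -z (the intrinsics and any distortion apply to the point x, -y, -z); pixel columns grow to the right and rows downward; lengths in m; the calibration is good to about 2 mm. A picture is of the moment at which its call begins.
- bot.finish_job(): hands the job in, once; it reports no verdict.
The state is a dict: "time": time; "q": joint angles; "joint_vel": joint speeds; "joint_torque": joint torques, N m; "tool_pos": TCP position; "tcp_rot": TCP orientation; "wrist_force": force on the tool from outside, world axes, zero at the start; "torque": the same for the moment, N m; "width": opening from 0.0 (shut) to 1.0 (fully open).
Only numpy, scipy, OpenCV 4.12 (cv2) and the standard library are available. Lean on these libraries where they do the work, as an engineer would, in place of code of your own. Each camera call takes 0.05 s, during which the arm holds its last target.

## Working session

There is one attempt and no reset: what is moved stays moved. The work goes in short steps, Python scripts to look and compute and a tool call to move; the robot and the scene stay as the last step left them, time stands still between calls to the robot, and variables do not carry over. Pictures are saved under pics/ and viewed, and the job is handed in when it is done.

Besides the shell and the picture viewer there is one more tool, called after ">>>" as name(argument=value, ...) on one line, values as JSON. move_arm: Moves the arm, as the interface text tells. Its arguments: {"type":"object","properties":{"steps":{"type":"array","items":{"type":"array","items":{"type":"number"}}},"newtons":{"type":"number"}},"required":["steps"]}

```bash
mkdir -p pics; cat > h.py <<'E'
import numpy as np,cv2,pickle
from workcell import bot
def grab(n,tag):
    c=bot.read_camera(n); pickle.dump(c,open(f'{tag}.pkl','wb'))
    cv2.imwrite(f'pics/{tag}.png',c['pixels'][:,:,::-1]); return c
E
python3 - <<'E'
from h import *
print(bot.read_state())
for n in ['scene','top']:
    c=grab(n,n+'0'); print(n,{k:v for k,v in c.items() if k not in('pixels','depth')})
E
```

```text
{'time': 0.0, 'q': array([ 1.31310851e+00,  2.64774300e-01,  1.60540278e+00, -4.40269052e-05,
        1.27371317e+00, -3.69056263e-02]), 'joint_vel': array([-0.00057487,  0.00141991,  0.00024092,  0.00018827, -0.00052167,
       -0.00025937]), 'joint_torque': array([-8.66219052e-04, -5.15120816e+01, -3.67315006e+01, -1.87308019e-04,
        1.29331238e-02,  1.15432528e-05]), 'tool_pos': array([0.1476484 , 0.6578839 , 0.22993226]), 'tcp_rot': array([-0.34604694, -3.12217649,  0.00357933]), 'wrist_force': array([0.33564874, 0.65874564, 0.66453426]), 'torque': array([ 0.07102188,  0.02803824, -0.00595432]), 'width': 1.000692340581381}
scene {'fovy': 50.829301076135046, 'cx': 315.0685549382684, 'cy': 203.36504633903706, 'xyz': array([-0.39199999, -0.2720974 ,  0.67383614]), 'attitude': array([ 0.93145729, -0.64146745, -1.09965586])}
top {'fovy': 43.63947420897691, 'cx': 321.73161715924994, 'cy': 199.01222216162031, 'xyz': array([0.42720706, 0.11312604, 1.39046297]), 'attitude': array([ 0.07966447, -0.09539361, -1.56527005])}
```

View pics/scene0.png

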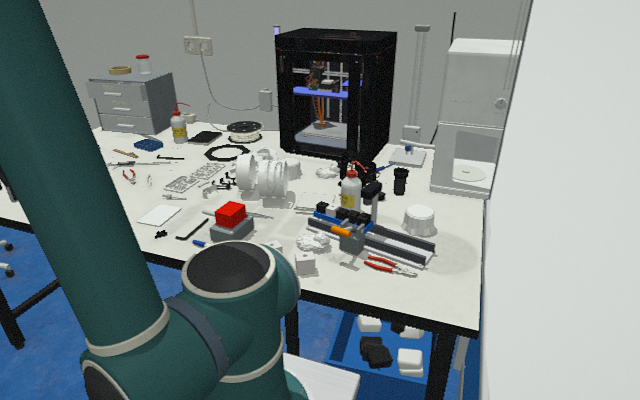

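View pics/top0.png

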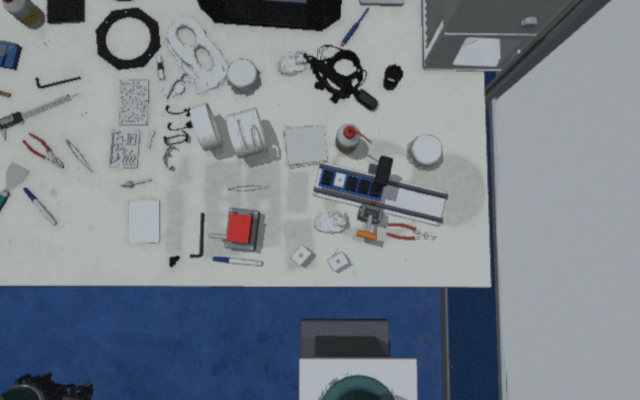

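```bash
python3 - <<'E'
import pickle,cv2,numpy as np
c=pickle.load(open('top0.pkl','rb'));im=c['pixels'][:,:,::-1]
cv2.imwrite('pics/t_feed.png',cv2.resize(im[130:260,300:460],None,fx=5,fy=4.6,interpolation=2) if 0 else cv2.resize(im[140:255,300:460],None,fx=5,fy=5,interpolation=2))
cv2.imwrite('pics/t_box.png',cv2.resize(im[190:280,190:290],None,fx=6,fy=6,interpolation=2))
c=pickle.load(open('scene0.pkl','rb'));im=c['pixels'][:,:,::-1]
cv2.imwrite('pics/s_all.png',cv2.resize(im[160:290,140:450],None,fx=2.58,fy=2.58,interpolation=2)[:, :800])
E
```

```text
(no output)
```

View pics/t_feed.png

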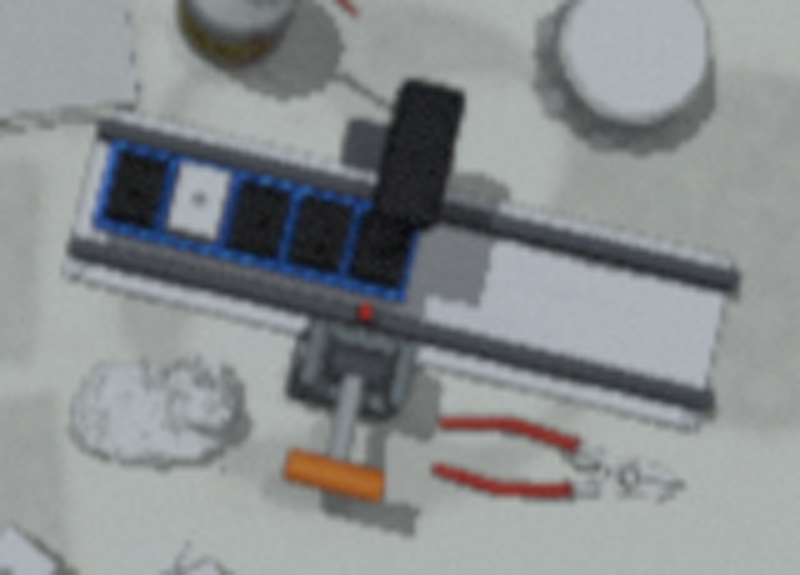

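View pics/t_box.png

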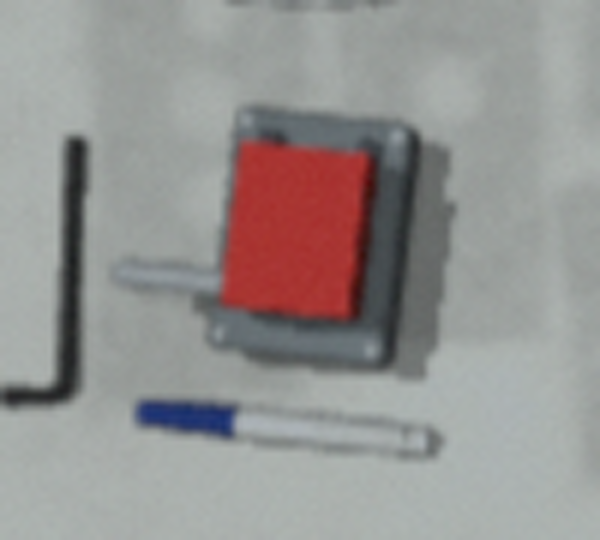

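View pics/s_all.png

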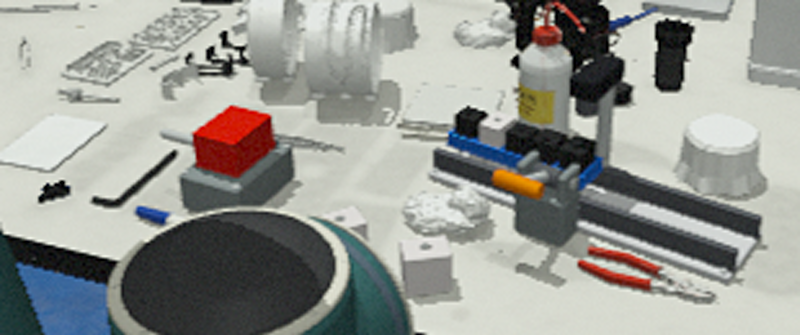

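```bash
cat >> h.py <<'E'
from scipy.spatial.transform import Rotation as R
def load(t): return pickle.load(open(t+'.pkl','rb'))
def rays(c,uv):
    uv=np.atleast_2d(uv).astype(float); f=200/np.tan(np.radians(c['fovy']/2))
    d=np.c_[(uv[:,0]-c['cx'])/f,-(uv[:,1]-c['cy'])/f,-np.ones(len(uv))]
    return d@R.from_rotvec(c['attitude']).as_matrix().T
def plane(c,uv,z):
    d=rays(c,uv); return c['xyz']+d*((z-c['xyz'][2])/d[:,2])[:,None]
def deep(c,uv):
    uv=np.atleast_2d(uv); k=np.round(uv).astype(int); return c['xyz']+rays(c,uv)*c['depth'][k[:,1],k[:,0]][:,None]
def big(m,n=1):
    k,l,s,ce=cv2.connectedComponentsWithStats(m.astype(np.uint8)); o=np.argsort(-s[1:,4])[:n]+1
    return [(l==i,s[i],ce[i]) for i in o]
def proj(c,p):
    q=(np.atleast_2d(p)-c['xyz'])@R.from_rotvec(c['attitude']).as_matrix(); f=200/np.tan(np.radians(c['fovy']/2))
    return np.c_[c['cx']+f*q[:,0]/-q[:,2],c['cy']-f*q[:,1]/-q[:,2]]
E
python3 - <<'E'
from h import *
np.set_printoptions(precision=4,suppress=True)
c=load('top0');hsv=cv2.cvtColor(c['pixels'],cv2.COLOR_RGB2HSV).astype(int);H,S,V=[hsv[:,:,i] for i in range(3)]
sub=np.zeros((400,640),bool)
def reg(x0,x1,y0,y1):
    m=sub.copy();m[y0:y1,x0:x1]=1;return m
for nm,m,z in [('red',reg(215,265,205,250)&((H<8)|(H>172))&(S>140),.0905),('orange',reg(340,400,220,250)&(H>8)&(H<22)&(S>140),.101)]:
    mm,s,ce=big(m)[0]; ys,xs=np.nonzero(mm)
    P=deep(c,np.c_[xs,ys]); print(nm,s,ce,'z',np.percentile(P[:,2],[5,50,95]))
    r=cv2.minAreaRect(np.c_[xs,ys].astype(np.float32)); b=plane(c,cv2.boxPoints(r),z); print(b, np.linalg.norm(np.diff(b[:3],axis=0),axis=1),'cen',plane(c,[r[0]],z), plane(c,[ce],z))
# box top outline
m=reg(215,275,200,260); ys,xs=np.nonzero(m); P=deep(c,np.c_[xs,ys]); 
k=(P[:,2]>.036)&(P[:,2]<.054); print(k.sum())
k2=(P[:,2]>.036); q=P[k2&(P[:,2]<.1)]
mm=sub.copy(); mm[ys[k2],xs[k2]]=1
mm=big(mm)[0][0]
cv2.imwrite('pics/boxm.png',mm[190:270,200:290].astype(np.uint8)*255)
# depth bar
m=reg(205,228,225,245);ys,xs=np.nonzero(m);P=deep(c,np.c_[xs,ys]);k=P[:,2]>.06;print(np.c_[xs,ys,P][k])
# rails / base
E
```

```text
red [227 214  25  29 609] [239.4122 228.11  ] z [0.081  0.089  0.0937]
[[0.4639 0.346  0.0905]
 [0.5346 0.3399 0.0905]
 [0.5283 0.2818 0.0905]
 [0.4577 0.2883 0.0905]] [0.071  0.0584] cen [[0.496  0.314  0.0905]] [[0.4958 0.3139 0.0905]]
orange [357 230  20  10 107] [366.7477 234.7664] z [0.0938 0.0992 0.1034]
[[ 0.4782  0.0099  0.101 ]
 [ 0.4921  0.0064  0.101 ]
 [ 0.4805 -0.041   0.101 ]
 [ 0.4666 -0.0373  0.101 ]] [0.0144 0.0487] cen [[ 0.4793 -0.0155  0.101 ]] [[ 0.4793 -0.016   0.101 ]]
549
[[227.     233.       0.483    0.3458   0.0901]
 [209.     234.       0.4809   0.3956   0.075 ]
 [210.     234.       0.4807   0.3921   0.0792]
 [211.     234.       0.4807   0.3893   0.0802]
 [212.     234.       0.4808   0.3871   0.0782]
 [213.     234.       0.481    0.3855   0.0731]
 [214.     234.       0.4809   0.3821   0.077 ]
 [215.     234.       0.4811   0.3805   0.0722]
 [216.     234.       0.4808   0.3766   0.0787]
 [217.     234.       0.4812   0.3756   0.0702]
 [218.     234.       0.4813   0.3735   0.0679]
 [227.     234.       0.4804   0.3454   0.0921]
 [208.     235.       0
[... 3309 characters left out ...]
  0.4705   0.3584   0.0766]
 [224.     238.       0.4706   0.3564   0.0732]
 [225.     238.       0.4705   0.3528   0.0788]
 [226.     238.       0.4706   0.351    0.0744]
 [227.     238.       0.4702   0.3459   0.0882]
 [222.     239.       0.4679   0.3612   0.0753]
 [223.     239.       0.468    0.3589   0.0736]
 [224.     239.       0.4679   0.3557   0.077 ]
 [225.     239.       0.468    0.3534   0.0748]
 [226.     239.       0.4679   0.3502   0.0784]
 [227.     239.       0.4676   0.346    0.0871]
 [226.     240.       0.465    0.3483   0.0885]
 [227.     240.       0.4651   0.3461   0.0863]
 [227.     241.       0.4624   0.3458   0.0877]
 [214.     244.       0.4272   0.1131   1.3905]]
```

```bash
cat >> h.py <<'E'
np.set_printoptions(precision=4,suppress=True)
yaw=np.radians(-5.0); BX=np.array([np.cos(yaw),np.sin(yaw),0]);BY=np.array([-np.sin(yaw),np.cos(yaw),0]); BC=np.array([.496,.314,0])
def bw(x,y,z): return BC+BX*x/1000+BY*y/1000+np.array([0,0,z/1000])
def st():
    s=bot.read_state(); M=R.from_rotvec(s['tcp_rot']).as_matrix(); print('t',s['time'],'tcp',s['tool_pos'],'xax',M[:,0],'zax',M[:,2],'F',s['wrist_force'],'w',s['width']);return s,M
def shift(p): 
    s,M=st(); d=M.T@(np.asarray(p)-s['tool_pos'])*1000; return d
E
python3 - <<'E'
from h import *
print(bw(-26.4,58,0))
print(shift(bw(-26.4,58,200)))
s,M=st()
print('yaw err deg of tool x to BY', np.degrees(np.arctan2(*( [M[:,0]@np.cross([0,0,1],BY), M[:,0]@BY]))))
E
```

```text
[0.4748 0.3741 0.    ]
t 0.1 tcp [0.1477 0.6579 0.2301] xax [-0.9757  0.219   0.0001] zax [-0.0005 -0.002  -1.    ] F [ 0.4358  0.3397 -0.6902] w 1.0016944258090998
[-381.3311 -205.2663   30.4587]
t 0.1 tcp [0.1477 0.6579 0.2301] xax [-0.9757  0.219   0.0001] zax [-0.0005 -0.002  -1.    ] F [ 0.4358  0.3397 -0.6902] w 1.0016944258090998
yaw err deg of tool x to BY 82.3488256150329
```

>>> move_arm(steps=[[-40,-20,0,8,100],[-80,-42,0,16,100],[-120,-64,0,24,100],[-160,-86,0,32,100],[-200,-107,0,40,100],[-240,-129,0,48,100],[-280,-150,0,56,100],[-320,-172,0,64,100],[-350,-190,0,72,100],[-381,-205,0,80,60],[-381,-205,0,82.3,60],[-381,-205,0,82.3,60]])

```text
time: 1.3
tool_pos: [0.4752, 0.374, 0.2306]
tcp_rot: [-2.317, -2.121, 0.002]
wrist_force: [-0.1, -0.1, -0.2]
width: 0.6
```

```bash
python3 - <<'E'
from h import *
c=grab('wrist','w1'); print(c['xyz'],c['attitude'],c['fovy'])
grab('top','t1')
st()
E
```

```text
[0.4831 0.4582 0.3726] [-0.3348  0.0159 -0.0878] 58.81192624460971
t 1.4 tcp [0.4743 0.375  0.2308] xax [ 0.0853  0.9964 -0.0004] zax [-0.0009 -0.0004 -1.    ] F [0.1326 0.7293 0.8499] w 0.5985749083349482
```

View pics/w1.png

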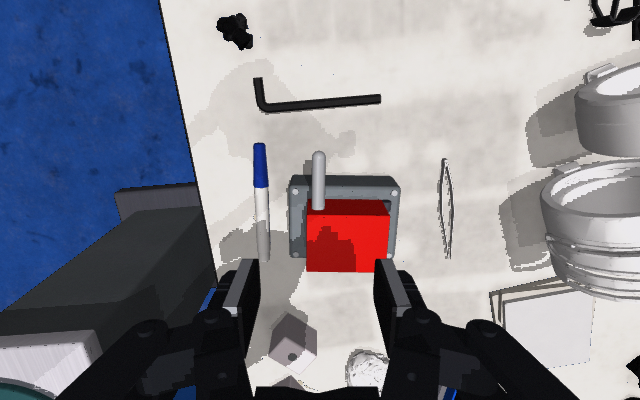

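```bash
python3 - <<'E'
from h import *
c=load('w1')
for uv in [(319,152),(319,180),(319,206)]:
    print(plane(c,[uv],.0735),deep(c,[uv]))
p=plane(c,[[319,180]],.0735)[0]
q=p-BC; print('box frame',q@BX,q@BY)
# box corners
for uv in [(290,177),(399,180)]:
    print(plane(c,[uv],.045))
# silhouette lines of bar
px=c['pixels'][180,300:340]; print(px.sum(1))
E
```

```text
[[0.4795 0.397  0.0735]] [[0.4796 0.3975 0.0762]]
[[0.4774 0.3723 0.0735]] [[0.4775 0.374  0.0796]]
[[0.4753 0.3481 0.0735]] [[0.4754 0.3501 0.079 ]]
box frame -0.02361238009276747 0.056437002069537966
[[0.4495 0.3695 0.045 ]]
[[0.5533 0.3573 0.045 ]]
[156 153 158 158 156 151 113 108 106 106 111 120 332 420 475 509 554 595
 587 562 535 520 496 447 359 171 153 157 159 160 155 160 159 157 157 159
 156 151 153 154]
```

>>> move_arm(steps=[[0,1,40,0,50],[0,1,80,0,50],[0,1,120,0,50],[0,1,150,0,50],[0,1,176,0,50],[0,1,176,0,50],[0,1,176,0,30],[0,1,176,0,15],[0,1,176,0,10],[0,1,176,0,8],[0,1,176,0,5],[0,1,176,0,5]], newtons=20)

```text
time: 2.6
tool_pos: [0.4768, 0.3764, 0.0574]
tcp_rot: [-2.315, -2.123, -0.006]
wrist_force: [-1.7, 2.2, 6.1]
width: 0.13
```

```bash
python3 - <<'E'
from h import *
c=grab('wrist','w2'); st()
E
```

```text
t 2.65 tcp [0.4768 0.3764 0.0573] xax [0.0866 0.9962 0.003 ] zax [ 0.0025  0.0028 -1.    ] F [-2.1513  2.34    6.4933] w 0.13644266602279642
```

View pics/w2.png

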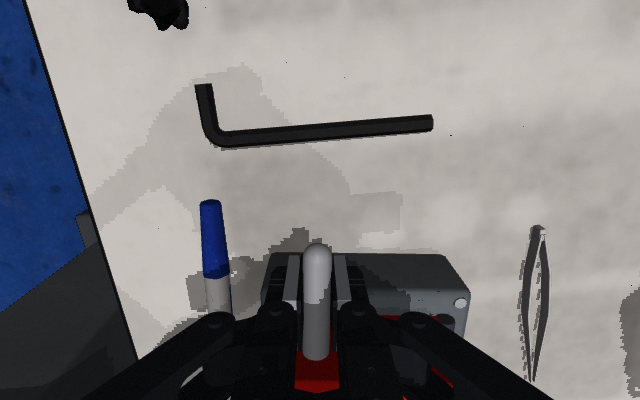

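>>> move_arm(steps=[[0,2,-4.5,0,5],[0,4,-9,0,5],[0,7,-13,0,5],[0,10,-17,0,5],[0,13,-21,0,5],[0,16,-24.5,0,5],[0,20,-28,0,5],[0,24,-31,0,5],[0,28,-34,0,5],[0,32,-36.5,0,5]], newtons=20)

```text
time: 3.65
tool_pos: [0.5052, 0.3735, 0.0937]
tcp_rot: [-2.313, -2.12, 0.004]
wrist_force: [-10.1, 3.6, 12.5]
width: 0.129
```

```bash
python3 - <<'E'
from h import *
c=grab('wrist','w3'); st()
E
```

```text
t 3.7 tcp [0.5066 0.3734 0.0943] xax [0.0866 0.9962 0.0013] zax [-0.0021  0.0015 -1.    ] F [-8.6337  1.4411 12.7942] w 0.12872482815565256
```

View pics/w3.png

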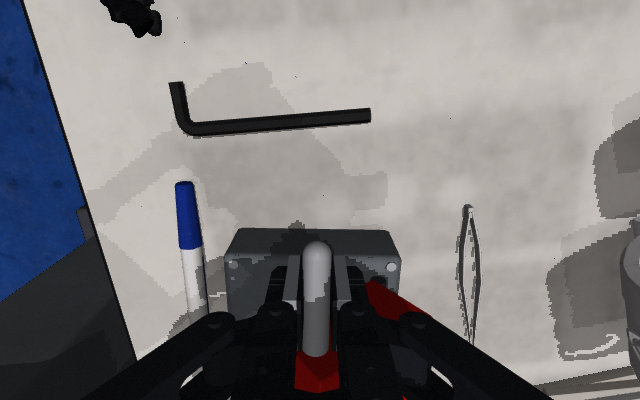

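>>> move_arm(steps=[[0,4.5,-2.3,0,5],[0,9,-4,0,5],[0,13.5,-5.7,0,5],[0,18.5,-7,0,5],[0,23,-7.8,0,5],[0,28,-8.3,0,5],[0,33,-8.6,0,5],[0,38,-8.5,0,5],[0,43,-8,0,5],[0,48,-7,0,5],[0,53,-6,0,5],[0,58,-4.3,0,5],[0,62,-2.5,0,5],[0,62,-2.5,0,5]], newtons=20)

```text
time: 5.1
tool_pos: [0.5698, 0.3667, 0.0935]
tcp_rot: [2.316, 2.123, -0.001]
wrist_force: [0.2, 1.6, 1.7]
width: 0.13
```

```bash
python3 - <<'E'
from h import *
c=grab('wrist','w4'); st(); grab('scene','s4')
E
```

```text
t 5.15 tcp [0.5696 0.3668 0.0937] xax [ 0.0865  0.9963 -0.0003] zax [-0.0002 -0.0003 -1.    ] F [0.0282 2.1957 1.7107] w 0.12866507079257475
```

View pics/w4.png

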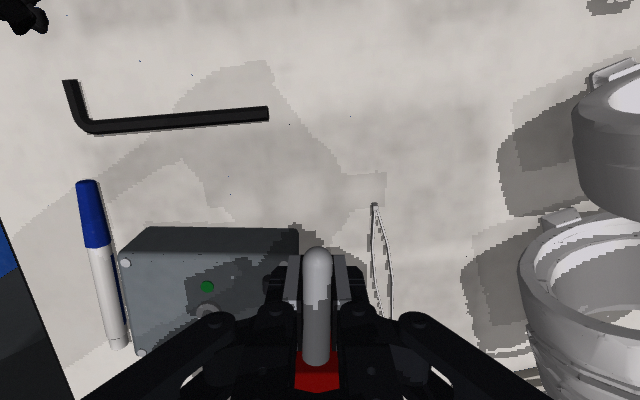

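View pics/s4.png

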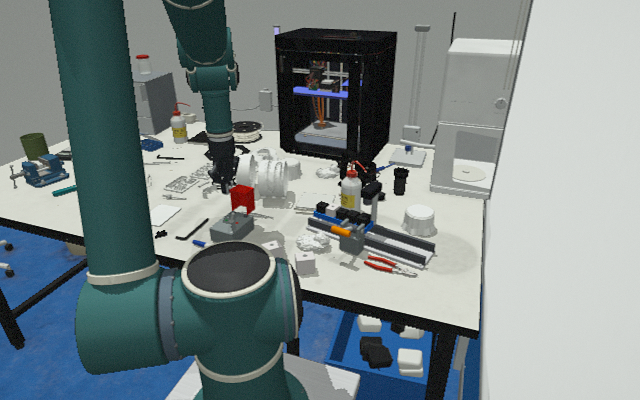

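>>> move_arm(steps=[[0,0,0,0,30],[0,0,0,0,45],[0,0,0,0,50],[0,0,-30,0,50],[0,0,-70,0,50],[0,0,-110,0,50],[0,-50,-130,-8,0],[0,-90,-130,-16,0],[0,-120,-130,-24,0],[0,-140,-130,-32,0],[0,-140,-130,-40,0],[0,-140,-130,-48,0],[0,-140,-130,-56,0],[0,-140,-130,-64,0],[0,-140,-130,-72,0],[0,-140,-130,-80,0],[0,-140,-130,-88,0],[0,-140,-130,-90,0]])

```text
time: 7.0
tool_pos: [0.4297, 0.3787, 0.2242]
tcp_rot: [0.13, 3.139, -0.001]
wrist_force: [-0.5, 0.4, -0.1]
width: -0.004
```

```bash
python3 - <<'E'
from h import *
c=grab('wrist','w5'); st(); grab('top','t5')
E
```

```text
t 7.05 tcp [0.4297 0.3787 0.2243] xax [-0.9965  0.0831 -0.0001] zax [ 0.0001 -0.0004 -1.    ] F [ 0.2239 -0.29   -0.0571] w -0.0027503486337317837
```

View pics/w5.png

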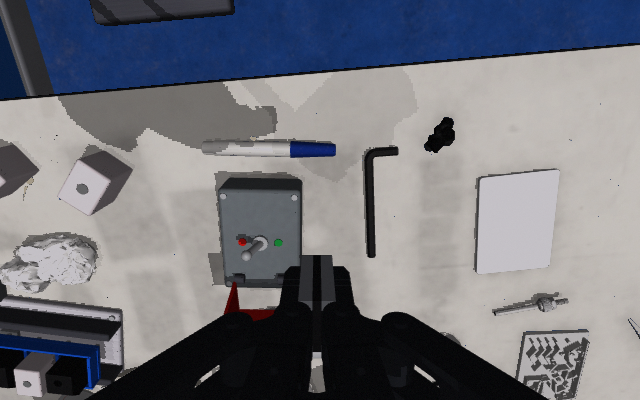

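View pics/t5.png

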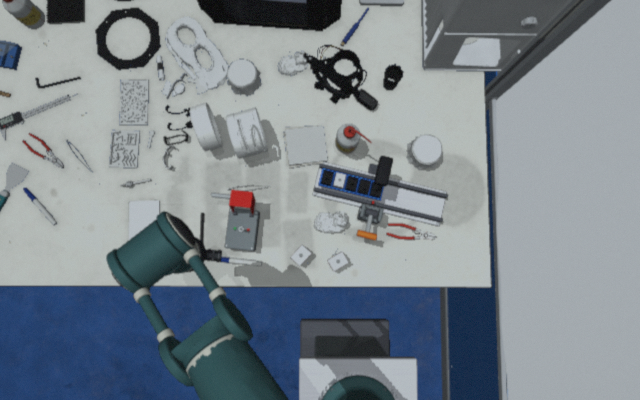

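```bash
python3 - <<'E'
from h import *
c=load('w5')
for n,uv,z in [('tip',(247,257),.073),('red',(242,241),.045),('green',(278,243),.045),('boss',(261,243),.049)]:
    p=plane(c,[uv],z)[0]; q=p-BC; print(n,p,'dep',deep(c,[uv])[0],'box',q@BX*1000,q@BY*1000)
c=load('t5');cv2.imwrite('pics/t5b.png',cv2.resize(c['pixels'][180:270,190:310,::-1],None,fx=6,fy=6,interpolation=2))
E
```

```text
tip [0.498  0.3081 0.073 ] dep [0.4955 0.3094 0.078 ] box 2.5593901613921664 -5.747540333051585
red [0.4944 0.2983 0.045 ] dep [0.4943 0.2984 0.0452] box -0.20651980651565835 -15.756438301719713
green [0.4996 0.3339 0.045 ] dep [0.4994 0.334  0.0454] box 1.838723422103002 20.154279699666795
boss [0.4963 0.3178 0.049 ] dep [0.4953 0.3182 0.051 ] box -0.05164685091274567 3.8122458973109237
```

View pics/t5b.png

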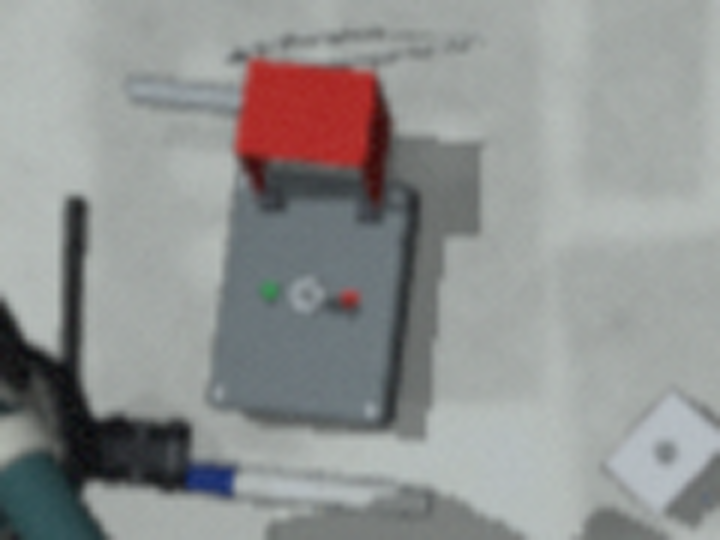

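```bash
sed -i 's/BC=np.array(\[.496,.314,0\])/BC=np.array([.497,.316,0])/' h.py; python3 - <<'E'
from h import *
for p in [(-4,-55,200),(-4,-55,64),(-4,-8,64)]: print(bw(*p),shift(bw(*p)))
E
```

```text
t 7.1 tcp [0.4297 0.3788 0.2243] xax [-0.9963  0.0863 -0.0001] zax [ 0.     -0.0004 -1.    ] F [0.7158 0.5177 0.4615] w -0.00015708932711611215
[0.4882 0.2616 0.2   ] [ -68.3692 -111.7027   24.3003]
t 7.1 tcp [0.4297 0.3788 0.2243] xax [-0.9963  0.0863 -0.0001] zax [ 0.     -0.0004 -1.    ] F [0.7158 0.5177 0.4615] w -0.00015708932711611215
[0.4882 0.2616 0.064 ] [ -68.361  -111.6547  160.3003]
t 7.1 tcp [0.4297 0.3788 0.2243] xax [-0.9963  0.0863 -0.0001] zax [ 0.     -0.0004 -1.    ] F [0.7158 0.5177 0.4615] w -0.00015708932711611215
[0.4923 0.3084 0.064 ] [-68.4026 -64.6547 160.2837]
```

>>> move_arm(steps=[[-20,-40,0,0,0],[-40,-80,10,0,0],[-68,-112,20,0,0],[-68,-112,65,0,0],[-68,-112,110,0,0],[-68,-112,145,0,0],[-68,-112,160,0,0],[-68,-112,160,0,0],[-68,-100,160,0,0],[-68,-90,160,0,0],[-68,-83,160,0,0],[-68,-78,160,0,0],[-68,-74,160,0,0],[-68,-70,160,0,0],[-68,-67,160,0,0],[-68,-67,160,0,0]])

```text
time: 8.7
tool_pos: [0.4918, 0.307, 0.0643]
tcp_rot: [0.135, 3.139, 0.001]
wrist_force: [0.2, -0.4, -0.5]
width: 0.002
```

```bash
python3 - <<'E'
from h import *
c=grab('wrist','w6'); st()
E
```

```text
t 8.75 tcp [0.4915 0.3066 0.064 ] xax [-0.9963  0.0862  0.0006] zax [-0.0006  0.     -1.    ] F [ 1.1209 -0.0638 -0.4796] w -0.001825765352392911
```

View pics/w6.png

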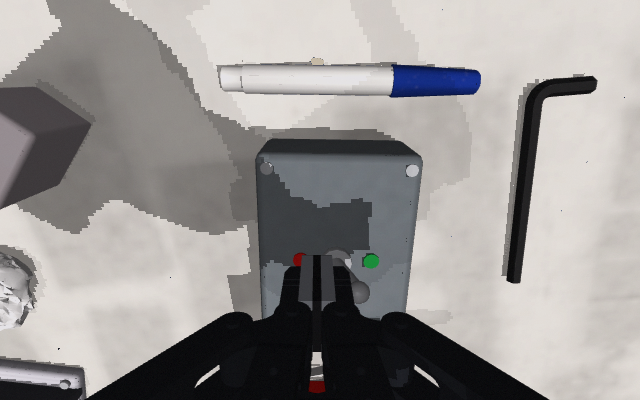

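>>> move_arm(steps=[[0,3,0,0,0],[0,5,0,0,0],[0,7,0,0,0],[0,7,0,0,0]])

```text
time: 9.15
tool_pos: [0.4915, 0.3101, 0.0632]
tcp_rot: [-0.134, -3.136, 0.01]
wrist_force: [0.7, -11.4, 2.3]
width: 0.003
```

>>> move_arm(steps=[[0,-15,0,0,0],[0,-35,0,0,0],[0,-45,0,0,0],[0,-45,-45,0,0],[0,-45,-90,0,0],[0,-45,-130,0,0]])

```text
time: 9.75
tool_pos: [0.4885, 0.2678, 0.1961]
tcp_rot: [0.137, 3.138, 0.001]
wrist_force: [0.9, 1.1, 0.1]
width: 0.0
```

```bash
python3 - <<'E'
from h import *
c=grab('wrist','w7'); st()
E
```

```text
t 9.8 tcp [0.4925 0.2699 0.2044] xax [-0.9961  0.0872 -0.0109] zax [ 0.0115  0.0062 -0.9999] F [1.9017 0.9444 4.5212] w 0.0025085896682573434
```

View pics/w7.png

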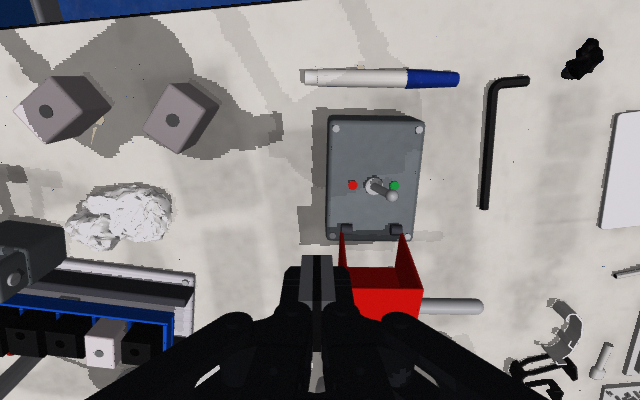

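```bash
python3 - <<'E'
from h import *
c=load('w7')
for uv in [(430,306),(455,307),(480,307)]: print(plane(c,[uv],.1078),deep(c,[uv]))
print(shift([.5797,.3674,.19]),shift([.5797,.3674,.09]))
E
```

```text
[[0.5781 0.3472 0.1078]] [[0.5746 0.3458 0.1124]]
[[0.5807 0.3664 0.1078]] [[0.5765 0.3642 0.1133]]
[[0.5824 0.3856 0.1078]] [[0.5785 0.3831 0.1128]]
t 9.8 tcp [0.4925 0.2699 0.2044] xax [-0.9961  0.0872 -0.0109] zax [ 0.0115  0.0062 -0.9999] F [1.9017 0.9444 4.5212] w 0.0025085896682573434
t 9.8 tcp [0.4925 0.2699 0.2044] xax [-0.9961  0.0872 -0.0109] zax [ 0.0115  0.0062 -0.9999] F [1.9017 0.9444 4.5212] w 0.0025085896682573434
[-78.1663 104.6548  16.0062] [-77.074  103.9369 115.9977]
```

>>> move_arm(steps=[[0,0,-20,8,0],[0,30,-20,16,0],[-20,60,-20,24,20],[-50,90,-20,32,50],[-82,108,-20,40,50],[-82,108,-20,48,50],[-82,108,-20,56,50],[-82,108,-20,64,50],[-82,108,-20,72,50],[-82,108,-20,80,50],[-82,108,-20,88,50],[-82,108,-20,90,50],[-82,108,-20,90,50]])

```text
time: 11.1
tool_pos: [0.5795, 0.3684, 0.214]
tcp_rot: [-2.316, -2.122, 0.0]
wrist_force: [-0.9, -0.0, -0.6]
width: 0.501
```

```bash
python3 - <<'E'
from h import *
c=grab('wrist','w8')
print(shift([.580,.3674,.09]))
E
```

```text
t 11.15 tcp [0.5795 0.3685 0.2141] xax [0.0859 0.9963 0.0002] zax [-0.0002  0.0003 -1.    ] F [-0.1521  0.2179  0.1839] w 0.5006171035085036
[ -1.1028   0.5927 124.0789]
```

View pics/w8.png

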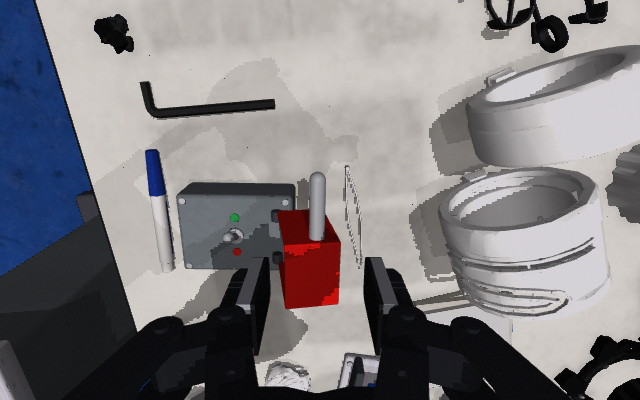

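```bash
python3 - <<'E'
from h import *
c=load('w8')
for n,uv,z in [('ball',(228,238),.073),('green',(235,217),.045),('red',(237,251),.045)]:
    p=plane(c,[uv],z)[0]; q=p-BC; print(n,p,deep(c,[uv])[0],q@BX*1000,q@BY*1000)
cv2.imwrite('pics/w8b.png',cv2.resize(c['pixels'][170:290,170:350,::-1],None,fx=4.4,fy=4.4,interpolation=2))
c=load('w7');cv2.imwrite('pics/w7b.png',cv2.resize(c['pixels'][100:250,300:450,::-1],None,fx=4,fy=4,interpolation=2))
E
```

```text
ball [0.4981 0.3257 0.073 ] [0.4992 0.3274 0.0767] 0.20458118076496312 9.783661372555924
green [0.4995 0.3342 0.045 ] [0.4996 0.3344 0.0455] 0.9106373251435839 18.339216543330533
red [0.4957 0.2986 0.045 ] [0.4958 0.2988 0.0455] 0.174684525912997 -17.44901331713047
```

View pics/w8b.png

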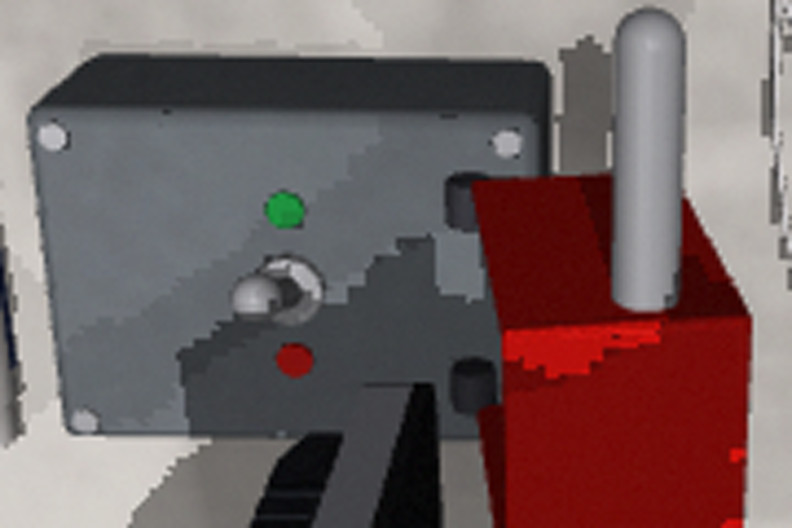

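View pics/w7b.png

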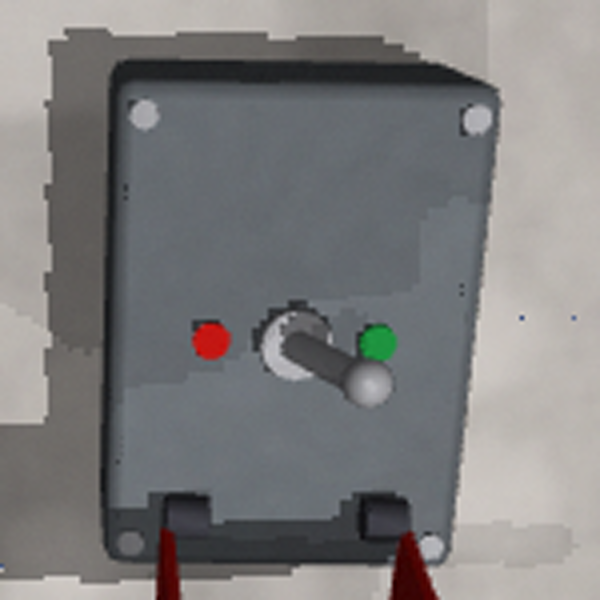

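>>> move_arm(steps=[[-1,1,40,0,50],[-1,1,80,0,50],[-1,1,110,0,50],[-1,1,124,0,50],[-1,1,124,0,50],[-1,1,124,0,30],[-1,1,124,0,15],[-1,1,124,0,8],[-1,1,124,0,5],[-1,1,124,0,5]], newtons=20)

```text
time: 12.15
tool_pos: [0.5801, 0.3691, 0.093]
tcp_rot: [-2.315, -2.122, -0.002]
wrist_force: [-5.0, 1.0, 3.5]
width: 0.132
```

```bash
python3 - <<'E'
from h import *
st()
E
```

```text
t 12.15 tcp [0.5801 0.3691 0.093 ] xax [0.0866 0.9962 0.0019] zax [ 0.     0.002 -1.   ] F [-4.978   1.0399  3.4583] w 0.13232705371800982
```

>>> move_arm(steps=[[0,-4.5,-2.7,0,5],[0,-9,-4.8,0,5],[0,-13.5,-6.6,0,5],[0,-18,-8,0,5],[0,-23,-9.2,0,5],[0,-28,-10,0,5],[0,-33,-10.5,0,5],[0,-38,-10.6,0,5],[0,-43,-10.4,0,5],[0,-48,-9.9,0,5],[0,-57.5,-7.7,0,5],[0,-66.7,-4.3,0,5],[0,-75.5,0.5,0,5],[0,-83.5,6.3,0,5],[0,-90.5,13.3,0,5],[0,-96.5,21,0,5],[0,-100,27.5,0,5],[0,-103,33,0,5],[0,-103,34,0,5]], newtons=20)

```text
time: 14.05
tool_pos: [0.4769, 0.3777, 0.0555]
tcp_rot: [-2.314, -2.123, -0.001]
wrist_force: [1.3, 5.2, 1.6]
width: 0.13
```

```bash
python3 - <<'E'
from h import *
c=grab('wrist','w9');st()
E
```

```text
t 14.1 tcp [0.4769 0.3777 0.0556] xax [0.0864 0.9963 0.001 ] zax [-0.0009  0.0011 -1.    ] F [1.9366 6.2255 0.1926] w 0.1309310015091089
```

View pics/w9.png

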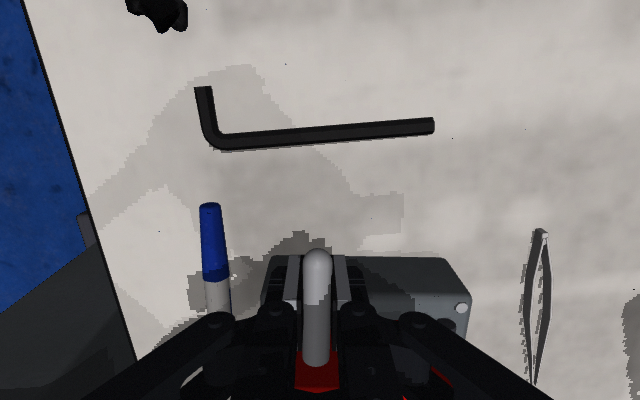

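>>> move_arm(steps=[[0,0,0,0,30],[0,0,0,0,45],[0,0,0,0,50],[0,0,-30,0,50],[0,0,-75,0,50],[0,0,-120,0,50],[-45,0,-145,-8,0],[-90,0,-145,-16,0],[-135,0,-145,-24,0],[-180,0,-145,-32,0],[-225,0,-145,-40,0],[-270,0,-145,-48,0],[-315,0,-145,-56,0],[-360,20,-145,-64,0],[-392,36,-145,-72,0],[-392,36,-145,-81,0],[-392,36,-145,-81,0]])

```text
time: 15.8
tool_pos: [0.4794, -0.0187, 0.2009]
tcp_rot: [-0.381, -3.117, 0.001]
wrist_force: [0.8, 0.2, -0.6]
width: -0.002
```

```bash
python3 - <<'E'
from h import *
c=grab('wrist','w10');print(shift([.479,-.0155,.12]));grab('top','t10')
c=load('t10');cv2.imwrite('pics/t10b.png',cv2.resize(c['pixels'][180:270,190:310,::-1],None,fx=6,fy=6,interpolation=2))
E
```

```text
t 15.85 tcp [ 0.4792 -0.018   0.2008] xax [-0.9707  0.2403  0.0017] zax [-0.0018  0.     -1.    ] F [-0.3417  0.6918 -0.6691] w 0.0003360077426513245
[ 0.6427  2.4292 80.7817]
```

View pics/w10.png

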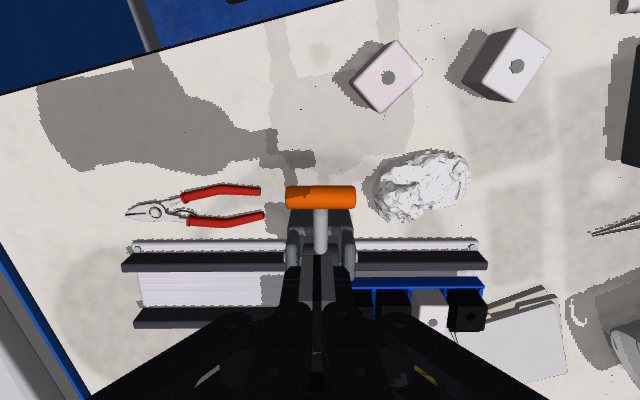

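View pics/t10b.png

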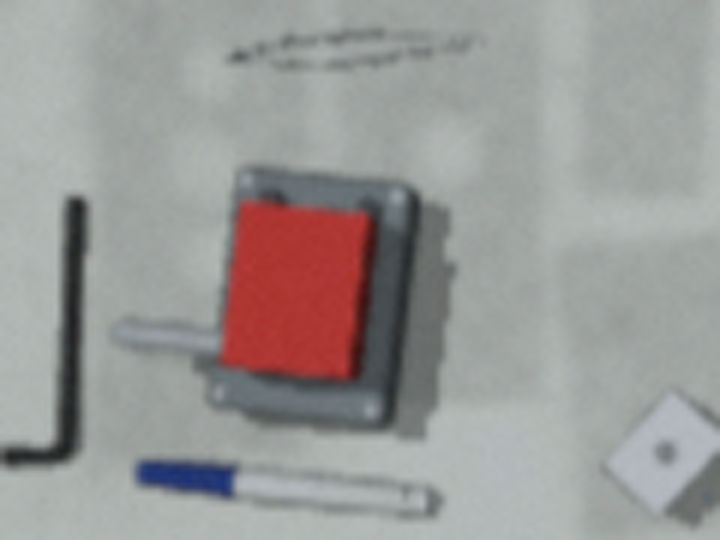

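```bash
python3 - <<'E'
from h import *
c=load('w10');hsv=cv2.cvtColor(c['pixels'],cv2.COLOR_RGB2HSV).astype(int)
mm,s,ce=big((hsv[:,:,0]>6)&(hsv[:,:,0]<22)&(hsv[:,:,1]>140))[0];print(s,ce)
for z in (.092,.097):print(plane(c,[ce],z)); 
print(deep(c,[ce]))
a=plane(c,[[s[0],ce[1]],[s[0]+s[2],ce[1]]],.092);print(a,np.linalg.norm(a[0]-a[1]), plane(c,[[320,s[1]],[320,s[1]+s[3]]],.092))
E
```

```text
[ 285  185   71   25 1609] [320.0093 197.018 ]
[[ 0.4806 -0.0166  0.092 ]]
[[ 0.4789 -0.0163  0.097 ]]
[[ 0.4776 -0.016   0.1009]]
[[ 0.4743 -0.042   0.092 ]
 [ 0.487   0.0095  0.092 ]] 0.053033694560590164 [[ 0.4715 -0.0144  0.092 ]
 [ 0.4906 -0.0191  0.092 ]]
```

>>> move_arm(steps=[[1,2,40,0,0],[1,2,80,0,0],[1,2,94,0,0],[1,2,102,0,0],[1,2,108,0,0],[2,2,114,0,0],[2,2,120,0,0],[2,2,126,0,0],[2,2,132,0,0],[2,2,137,0,0],[2,2,141,0,0],[2,2,143,0,0],[2,2,143,0,0]])

```text
time: 17.2
tool_pos: [0.4796, -0.0141, 0.0624]
tcp_rot: [0.381, 3.118, 0.0]
wrist_force: [-10.5, 2.2, 21.0]
width: 0.004
```

```bash
python3 - <<'E'
from h import *
c=grab('wrist','w11');st()
E
```

```text
t 17.25 tcp [ 0.4796 -0.0142  0.0624] xax [-0.9705  0.2411 -0.0008] zax [ 0.0009  0.     -1.    ] F [-9.4698  0.4508 21.0959] w -0.00015897726591427018
```

View pics/w11.png

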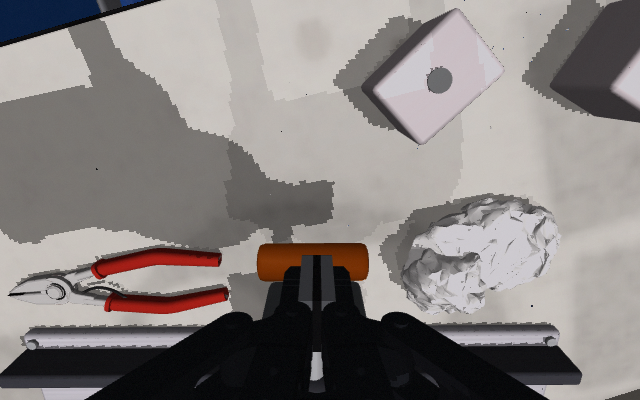

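>>> move_arm(steps=[[0,0,-6,0,0],[0,0,-14,0,0],[0,0,-24,0,0],[0,0,-34,0,0],[0,0,-44,0,0],[0,0,-54,0,0],[0,0,-64,0,0],[0,0,-64,0,0]])

```text
time: 18.05
tool_pos: [0.4795, -0.0145, 0.124]
tcp_rot: [0.381, 3.116, 0.0]
wrist_force: [0.3, -0.6, 0.2]
width: 0.003
```

```bash
python3 - <<'E'
from h import *
c=grab('top','t12');st()
cv2.imwrite('pics/t12b.png',cv2.resize(c['pixels'][140:255,300:460,::-1],None,fx=5,fy=5,interpolation=2))
E
```

```text
t 18.1 tcp [ 0.479  -0.0144  0.1231] xax [-0.9705  0.2411 -0.0015] zax [ 0.0015 -0.0002 -1.    ] F [-0.0017  0.5494  0.1544] w 0.0019284838759502472
```

View pics/t12b.png

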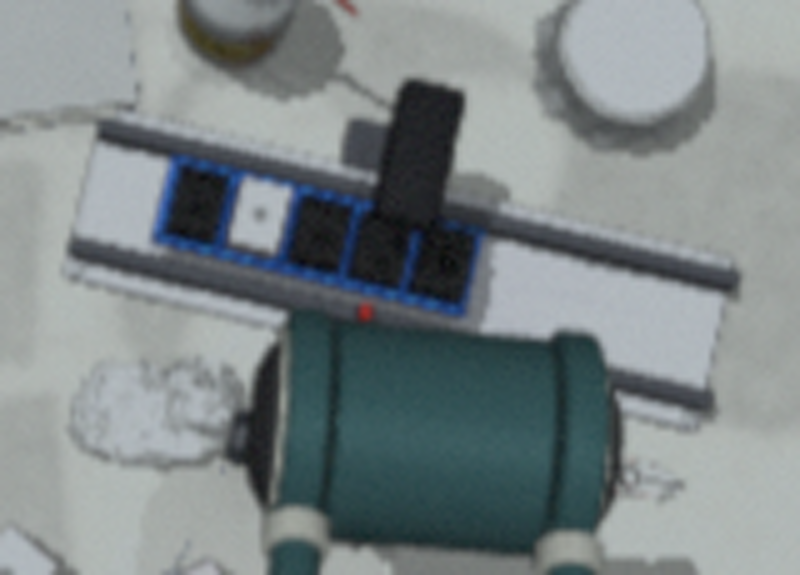

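>>> move_arm(steps=[[0,0,14,0,0],[0,0,22,0,0],[0,0,29,0,0],[0,0,36,0,0],[0,0,43,0,0],[0,0,50,0,0],[0,0,56,0,0],[0,0,61,0,0],[0,0,64,0,0],[0,0,64,0,0],[0,0,64,0,0]])

```text
time: 19.2
tool_pos: [0.4767, -0.014, 0.0619]
tcp_rot: [-0.381, -3.112, 0.0]
wrist_force: [-20.1, 2.9, 45.0]
width: 0.001
```

>>> move_arm(steps=[[0,0,-6,0,0],[0,0,-14,0,0],[0,0,-24,0,0],[0,0,-34,0,0],[0,0,-44,0,0],[0,0,-54,0,0],[0,0,-64,0,0],[0,0,-64,0,0]])

```text
time: 20.0
tool_pos: [0.4796, -0.0144, 0.124]
tcp_rot: [0.381, 3.116, 0.0]
wrist_force: [0.0, -0.5, 0.8]
width: -0.0
```

```bash
python3 - <<'E'
from h import *
c=grab('top','t13');st()
cv2.imwrite('pics/t13b.png',cv2.resize(c['pixels'][140:255,300:460,::-1],None,fx=5,fy=5,interpolation=2))
E
```

```text
t 20.05 tcp [ 0.4791 -0.0144  0.1232] xax [-0.9705  0.2411 -0.0017] zax [ 0.0017 -0.0001 -1.    ] F [0.1743 0.1555 0.0728] w 0.0010123203855404701
```

View pics/t13b.png

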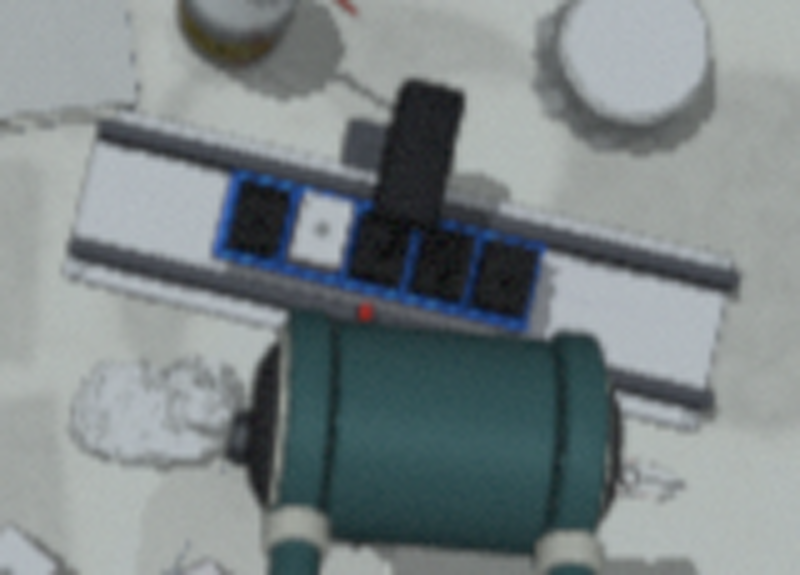

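>>> move_arm(steps=[[0,0,14,0,0],[0,0,22,0,0],[0,0,29,0,0],[0,0,36,0,0],[0,0,43,0,0],[0,0,50,0,0],[0,0,55,0,0],[0,0,59,0,0],[0,0,61.5,0,0],[0,0,62.5,0,0],[0,0,62.5,0,0]])

```text
time: 21.15
tool_pos: [0.4767, -0.014, 0.0621]
tcp_rot: [-0.381, -3.113, 0.0]
wrist_force: [-15.6, 1.1, 34.9]
width: -0.003
```

>>> move_arm(steps=[[0,0,-6,0,0],[0,0,-14,0,0],[0,0,-24,0,0],[0,0,-34,0,0],[0,0,-44,0,0],[0,0,-60,0,0],[0,0,-90,0,0],[10,0,-130,0,0],[50,0,-160,0,0],[90,0,-190,0,0],[110,0,-200,0,0],[110,0,-200,0,0]])

```text
time: 22.35
tool_pos: [0.371, 0.0126, 0.2622]
tcp_rot: [0.38, 3.114, 0.001]
wrist_force: [0.8, 0.5, -0.1]
width: -0.004
```

```bash
python3 - <<'E'
from h import *
c=grab('top','t14');st();grab('scene','s14')
cv2.imwrite('pics/t14b.png',cv2.resize(c['pixels'][140:255,300:460,::-1],None,fx=5,fy=5,interpolation=2))
c=load('s14');cv2.imwrite('pics/s14b.png',cv2.resize(c['pixels'][160:290,140:450,::-1],None,fx=2.58,fy=2.58,interpolation=2)[:, :800])
E
```

```text
t 22.4 tcp [0.3717 0.0123 0.2609] xax [-0.9707  0.2405 -0.0035] zax [ 0.0036 -0.0002 -1.    ] F [ 0.7583 -0.7774  0.6063] w 0.00011272671302861145
```

View pics/t14b.png

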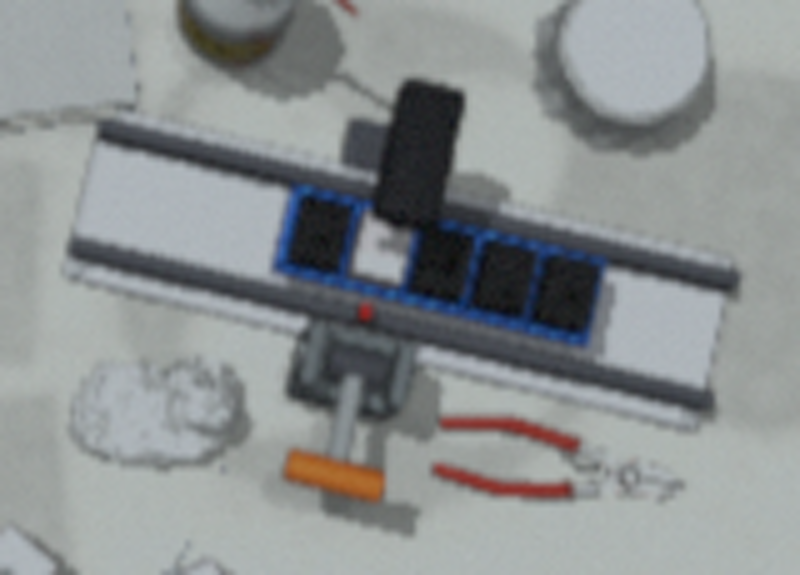

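View pics/s14b.png

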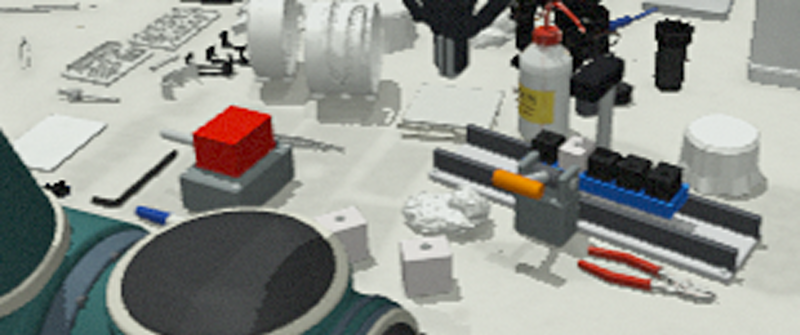

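```bash
python3 -c "
from workcell import bot
print(bot.finish_job())"
```

```text
the job is handed in; nothing more can be done
None
```

The feeder is armed and the white block now stands at the station. I handed the job in at about 22.4 s of the 54 s allowed.

**Cover and toggle**
- I gripped the cover's lift bar and swung the cover open past its balance point.
- I pushed the toggle over to its stop. The picture afterwards put the ball at +9.8 mm on the green side, against 10 mm expected.
- I gripped the bar again, guided the cover shut, and saw it shut in the top view.

**Feed lever**
- The white block started in pocket 3, so I gave three strokes, each pressed to the stop and followed by the arm lifting well clear of the bar.
- The top view after each of the three strokes showed the tray one pocket further.

**Last checks**
- In the final top and scene views the white block is at the station, where pocket 0's black block stood at the start. The lever is up, the cover is shut, the bystanders I could see near the work look unmoved, and the arm is clear and touching nothing.
- The inspection head hides part of the white block from above, so I judged its position by comparing pocket positions, not by measuring it directly.
- The second and third strokes pressed harder than needed: 45 N and 35 N vertically at the fingertips, against 21 N on the first. That is well under the 120 N wrist limit. It was on the fingertips, so I took it that the 40 N limit for the arm and gripper body did not apply.
- The top and wrist cameras disagreed by 2–4 mm on the switch box, so I averaged the two.

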